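# Key the three-eared washer onto the fixture post and lock it with the sprung collar

## Robot

A 6-joint arm with a two-finger parallel gripper is mounted at the origin on the work surface. World frame = base frame: x ahead of the robot, y to its left, z up, the work surface at z = 0. Lengths are in mm, angles in rad, forces in N, time in s.
With the tool pointing down it reaches from about 350 to 875 mm from the base axis. Payload 4.2 kg.
Tool frame: the origin (TCP) lies midway between the tips of the shut fingers; the grasp point (between the pads) lies 19 mm behind it; y points along the fingers, x is the direction in which the jaws open and shut, and the axes are right-handed (so a half turn about y gives the same grasp; the last joint's range is limited). The gripper opens to 85 mm and grips with 20 to 120 N. Pads are 22 mm wide; open, the fingers measure 114 mm over their backs; the gripper's body (76 mm by 85 mm) begins 54 mm behind the grasp point. The pads swing forward as they close: fully open they stand 13 mm farther back than shut.
Start: joints at [1.455, 0.385, 0.008, 0, -1.194, -0.259], TCP at [228.771, 581.604, 231.312] pointing down, gripper open.
Joint ranges: [-3.14, 3.14], [-1.21, 2.06], [-1.07, 1.41], [-3.16, 2.05], [-2.99, -0.16], [-3.1, 3.1]. Speed limits (rad/s): [2.79, 2.79, 3.14, 3.14, 3.14, 3.14].

## Interface

Orientations are given as a unit quaternion [x, y, z, w].
In Python, from bench import read_state, get_image, job_done gives the robot as it stands.
- The arm moves only by the tool play_rows, never from a script. Its argument "series" is a list of rows, each a list of 7 numbers: the shift along the tool's x, y, z in m, then the turn, a rotation vector about the tool's x, y, z in rad, then the finger opening in m, from 0 to 0.0854. In form: [[x, y, z, wx, wy, wz, claw], ...]. A call has 1 to 10 rows; each row shifts and turns the pose as measured when the row begins, along the tool's axes as they then stand; what a row does not reach is not made up. A row lasts 1/10 s, in which the tool goes at most 50 mm and 8.59 degrees, less where a joint would pass 70% of its speed; a pose out of reach is approached as far as the arm can. A call with a gripper value outside its range is refused whole. The fingers move at their own pace and stop on an object; the grip force is fixed at half the most. Time passes only in rows, so rows that do not move let the fingers close. It gives the time, the measured TCP pose, the force and the opening at its end, in the units of the state.
- read_state(): the state, without advancing time (a new reading comes with each control period).
- get_image(name): name is "scene" or "top" or "wrist"; returns a dict with "color" (400x640x3 uint8, red, green, blue), "intrinsics" (3x3 intrinsics, pixels), "D" ([k1, k2, p1, p2, k3] as OpenCV has them; the pictures are not rectified), "origin" and "orientation" of the camera in the world. Camera axes: x right, y down, z forward; pixel columns grow to the right and rows downward; lengths in mm; the calibration is good to about 2 mm. A picture is of the moment at which its call begins. There is no depth.
- job_done(): hands the job in, once; it reports no verdict.
The state is a dict: "clock": time; "joints": joint angles; "joint_vel": joint speeds; "joint_efforts": joint torques, N m; "position": TCP position; "ee_rot": TCP orientation; "contact_force": force on the tool from outside, world axes, zero at the start; "wrist_torque": the same for the moment, N m; "gripper_width": finger opening in mm.
Only numpy, scipy, OpenCV 4.12 (cv2) and the standard library are available. Lean on these libraries where they do the work, as an engineer would, in place of code of your own. Each camera call takes 0.05 s, during which the arm holds its last target. There are 200 camera calls.

## Task

On the welding table's fixture post, turn the three-eared washer round its shaft, without lifting it off, until its tabs fall into the keyways and it sits fully home. Then put the plain tall collar over the rod and push it down past the sprung balls until it clicks home on the shaft's shoulder, and let go. Leave the other things on the table where they are.

Things in the scene. Friction and masses are not known exactly. Their poses are not given: they have to be found in the camera images.
- post: Steel fixture post bolted to the table. Origin: centre of its plate's underside, on its upright z axis. Plate 130 (x) x 120 (y) x 10 mm. Seat: disc, radius 29, from 10 to 20 mm high. Keyed shaft, radius 17, from 20 to 38 mm. Above it a round rod, radius 9, up to 85.5 mm, tapering to radius 5.5 at the top, 92 mm. Bright scribed lines on the plate point along the keyways.
- post_shoulder (a point): Centre of the keyed shaft's flat top (shoulder), 38 mm above the post's origin. Three keyways 10.5 mm wide are cut down the shaft's side over its whole height, from the rod outward, 120 degrees apart, one along the post's +x. The collar's home is on this shoulder.
- post_balls (a point): Point on the rod's axis, 75.5 mm above the post's origin, between two sprung balls (sphere radius 8 mm) that stand about 3 mm proud of the rod on the post's +y and -y sides. Pushing the collar down over them takes about 8 to 16 N; once it is down on the shoulder they snap out just above its top.
- washer: Loose thick steel washer round the post, 0.2 kg. Origin: centre of its underside, z up. Ring 17 mm high, outer radius 27, bore radius 18. Starts with its tabs on the shoulder, origin 30 mm above the post's, 25 to 60 degrees from the nearest keyways either way. With yaw equal to the post's (modulo 120 degrees, within about 5) it drops 10 mm onto the seat, origin 20 mm above the post's, and turns no more.
- washer_tab (a point): Inner tip, lower edge, of one of the washer's three tabs, along its +x; the others at +-120 degrees. Tabs are 8 mm wide, reach inward to 10.5 mm from the axis, and occupy the upper 9 mm of the ring (from 8 mm above its underside). They rest on the shoulder or drop into the keyways.
- washer_ear (a point): Outer tip, top edge, of one of the washer's three ears, along its +x in line with a tab; the others at +-120 degrees. Ears are 12 mm wide, reach from the ring out to 52 mm from the axis, and occupy the upper 10 mm of the washer's height. Pushing an ear sideways turns the washer with under 2 N.
- collar: Plain aluminium tube, loose, upright on the table, 0.15 kg: outer diameter 40, bore 20, height 32 mm; taller and narrower than the spacer. Origin: centre of its underside, z along its axis; both ends alike. Home: origin 38 mm above the post's origin. Set loosely on the rod it stops on the balls, origin about 80 mm above the post's.
- spacer: Bystander: flat steel ring lying on the table, outer diameter 56, bore 32, height 14 mm. It may lie in either of two places, the collar in the other. Origin: centre of its underside.
- bracket_long: Bystander: bent aluminium angle, 110 mm long, legs 55 mm, 4 mm thick, one leg flat, one upright. Origin: centre of the flat leg's underside.
- bracket_short: Bystander: bent aluminium angle, 70 mm long, legs 50 mm, at the back. Origin: centre of the flat leg's underside.
- nut: Bystander: loose hexagon nut, 29 mm across corners, 13 mm high. Origin: centre of its underside.
- screwdriver: Bystander: screwdriver, 200 mm long, red handle 26 mm thick. Origin: middle of its length, at table height.
- spanner: Bystander: flat steel spanner, 180 mm long. Origin: middle of its length, at table height.
- vee_block: Bystander: heavy steel block 80 x 60 x 50 mm with a channel in its top. Origin: centre of its underside.
Mind the look-alikes: they are no part of the job. Leave any blue look-alike of the washer alone. What is shaped like the collar but blue is not meant.

How it is judged:
By the outcome, as a careful person would: the job done as asked, in the order asked, and still so for the second after the job is handed in, with the robot touching nothing.
It also fails if it takes over 51 s, if anything falls off the work surface, if the arm or the gripper's body presses on something with over 40 N, if the wrist force passes 120 N, or if a joint passes its speed limit or range.

## Working session

There is one attempt and no reset: what is moved stays moved. The work goes in short steps, Python scripts to look and compute and a tool call to move; the robot and the scene stay as the last step left them, time stands still between calls to the robot, and variables do not carry over. Pictures are saved under pics/ and viewed, about 8 in all and at most 12, crops included, and the job is handed in when it is done.

Besides the shell and the picture viewer there is one more tool, called after "Call:" in YAML: its name, and indented under it one key for each argument. play_rows: Moves the arm, as the interface text tells. Its arguments: {"type":"object","properties":{"series":{"type":"array","items":{"type":"array","items":{"type":"number"}}}},"required":["series"]}

```bash
mkdir -p pics; ls
cat > h.py <<'E'
import numpy as np, cv2
from scipy.spatial.transform import Rotation as R
from bench import read_state, get_image, job_done
def grab(name,fn=None):
    im=get_image(name)
    if fn: cv2.imwrite('pics/'+fn,im['color'][:,:,::-1])
    return im
def rot(im):
    q=np.array(im['orientation'],float)
    return R.from_quat(q).as_matrix() if q.size==4 else q.reshape(3,3)
def ray(im,uv):
    p=cv2.undistortPoints(np.array([[uv]],float),np.array(im['intrinsics'],float),np.array(im['D'],float))[0,0]
    d=rot(im)@np.array([p[0],p[1],1]); return np.array(im['origin'],float),d
def plane(im,uv,z):
    o,d=ray(im,uv); return o+d*(z-o[2])/d[2]
def proj(im,P):
    P=np.atleast_2d(np.array(P,float)); M=rot(im).T
    return cv2.projectPoints(P,cv2.Rodrigues(M)[0],-M@np.array(im['origin'],float),np.array(im['intrinsics'],float),np.array(im['D'],float))[0][:,0]
def totool(v,s=None):
    s=s or read_state(); return R.from_quat(s['ee_rot']).inv().apply(v)
E
python3 - <<'E'
from h import *
print(read_state())
for n in('scene','top','wrist'):
    im=grab(n,n+'0.png'); print(n,im['origin'],im['orientation'],im['intrinsics'],im['D'])
    np.save('pics/'+n+'0.npy',im,allow_pickle=True)
E
```

```text
pics
{'clock': 0.0, 'joints': array([ 1.45462877e+00,  3.85566858e-01,  6.63235709e-03, -4.88509921e-04,
       -1.19399396e+00, -2.58629472e-01]), 'joint_vel': array([-0.00065429, -0.00289923, -0.00037638, -0.0003959 ,  0.00045597,
       -0.00125633]), 'joint_efforts': array([ 6.38580082e-05, -3.92292273e+01,  1.88401276e+01,  4.18616831e+00,
       -4.60582698e-03, -5.84176803e-06]), 'position': array([228.55715943, 581.08893238, 230.21947309]), 'ee_rot': array([ 0.39865646, -0.58396896,  0.58489791, -0.39742637]), 'contact_force': array([ 0.81104062,  0.0251054 , -0.48274148]), 'wrist_torque': array([-0.00471487,  0.02087242, -0.00683879]), 'gripper_width': 85.33803141045126}
scene [1168.72171285  -16.46877847  779.67307622] [ 0.66137934  0.6703366  -0.24165761 -0.23415339] [[372.55801603   0.         317.75947386]
 [  0.         372.55801603 196.94733649]
 [  0.           0.           1.        ]] [0.02315659 0.         0.         0.         0.        ]
top [ 506.76053028  -33.84246499 1297.73387325] [ 0.71331635 -0.70015542  0.02280174 -0.02102969] [[394.37838367   0.         324.95528828]
 [  0.         394.37838367 200.40061161]
 [  0.           0.           1.        ]] [-0.09670203  0.          0.          0.          0.        ]
wrist [306.40160681 551.03208557 372.74645016] [-0.55524072  0.81508112  0.13608956 -0.0939688 ] [[321.75576312   0.         322.54994442]
 [  0.         321.75576312 196.5813672 ]
 [  0.           0.           1.        ]] [-0.0159436  0.         0.         0.         0.       ]
```

View pics/top0.png

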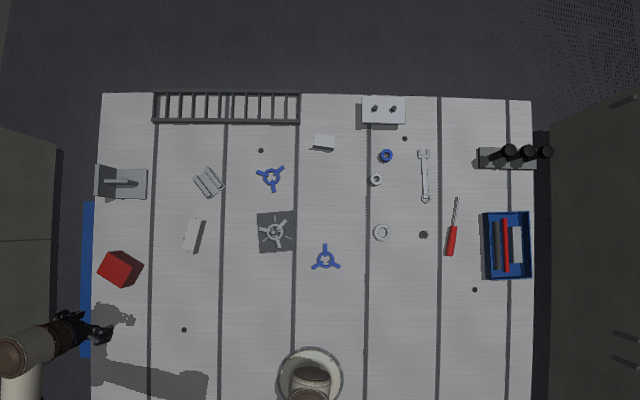

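View pics/scene0.png

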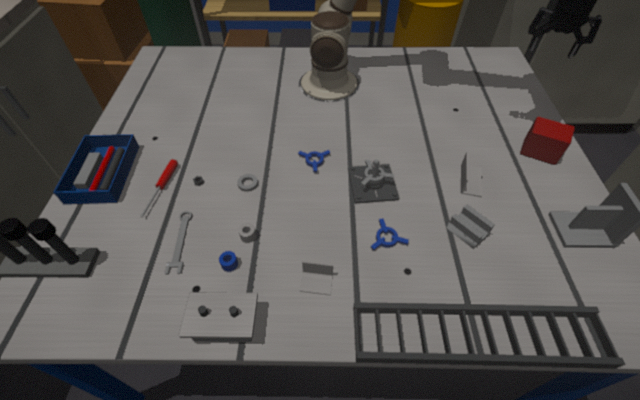

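The top view (x up, y left) shows these candidates:
- Washer: grey on the post plate at (275,232). The blue washers at (271,178) and (325,258) are look-alikes.
- Collar: grey and tall at top (376,180) / scene (248,232). It could be confused with the blue tube at (386,156), the flat wide spacer at (381,232) and the nut at (423,234).

I'll measure these and view one close crop.

Run:
```python
from h import *
t=np.load('pics/top0.npy',allow_pickle=True).item(); s=np.load('pics/scene0.npy',allow_pickle=True).item()
def tri(a,b):
    o1,d1=ray(t,a);o2,d2=ray(s,b)
    k=np.linalg.lstsq(np.c_[d1,-d2],o2-o1,rcond=None)[0]; p,q=o1+d1*k[0],o2+d2*k[1]
    return (p+q)/2,np.linalg.norm(p-q)
print('collar top',plane(t,(376,180),32),tri((376,180),(248,229)))
print('washer',plane(t,(275,232),47),tri((275,232),(375,173)))
print('spacer',plane(t,(381,232),14),tri((381,232),(247,182)))
# plate outline in the top image: dark square
g=cv2.cvtColor(t['color'],cv2.COLOR_RGB2GRAY)
print('plate corners',[plane(t,c,10)[:2].round() for c in((258,212),(290,211),(292,251),(260,253))])
a=cv2.resize(t['color'][195:270,235:310],(400,400),interpolation=cv2.INTER_CUBIC)
b=cv2.resize(s['color'][150:260,190:300],(400,400),interpolation=cv2.INTER_CUBIC)
cv2.imwrite('pics/crop1.png',np.hstack([a,b])[:,:,::-1])
```

```text
collar top [ 654.52705601 -200.08270654   32.        ] (array([ 655.01921959, -199.94795598,   26.69062683]), np.float64(1.665765596153281))
washer [481.20161878 120.0875535   47.        ] (array([481.21311215, 121.55297682,  43.91308776]), np.float64(2.1602973580261016))
spacer [ 486.85439095 -220.62698986   14.        ] (array([ 487.19997889, -224.02071719,   10.23620919]), np.float64(5.692298551841623))
plate corners [array([545., 182.]), array([550.,  77.]), array([420.,  68.]), array([411., 172.])]
```

View pics/crop1.png

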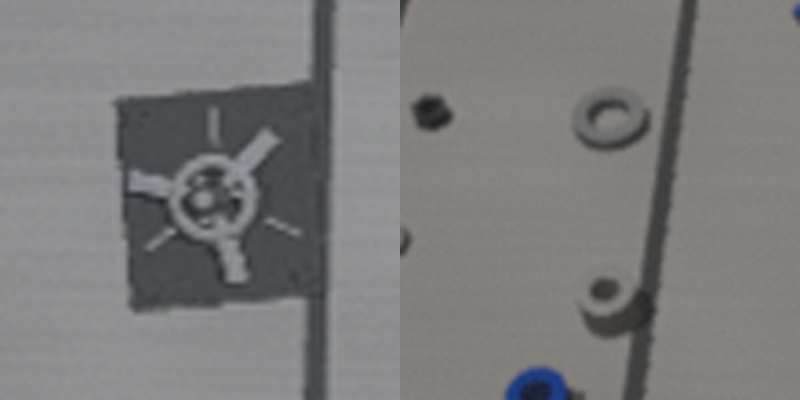

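The crop shows the washer with three ears between the scribed lines, one scribe pointing image-up at (213,120). It also shows the tall grey tube at crop (605,300), which is the collar, and the flat ring above it, which is the spacer. Next I'll work out the move to a position above the post with the washer in the wrist camera's view.

Run:
```python
from h import *
s=read_state(); M=R.from_quat(s['ee_rot']).as_matrix(); print(M.round(3))
w=np.load('pics/wrist0.npy',allow_pickle=True).item()
print('cam in tool',(M.T@(np.array(w['origin'])-s['position'])).round(1),'camaxes in tool\n',(M.T@rot(w)).round(3))
print('look pt',plane(w,(322,196),40),'TCP px',proj(w,[s['position'],s['position']-[0,0,150]]))
print('to post tool', (M.T@(np.array([481,121,230])-s['position'])))
```

```text
[[-0.366 -0.     0.931]
 [-0.931 -0.002 -0.366]
 [ 0.002 -1.     0.   ]]
cam in tool [  -0.2 -142.3   83.4] camaxes in tool
 [[ 1.     0.     0.   ]
 [-0.    -0.326  0.945]
 [ 0.    -0.945 -0.326]]
look pt [200.13045935 592.70485654  40.        ] TCP px [[322.70306552 261.10894365]
 [322.30407964 179.10907378]]
to post tool [335.8138135    1.11181869 403.36416844]
```

Call:
play_rows:
  series:
    - [0.028,0,0.034,0,0,0,0.085]
    - [0.028,0,0.034,0,0,0,0.085]
    - [0.028,0,0.034,0,0,0,0.085]
    - [0.028,0,0.034,0,0,0,0.085]
    - [0.028,0,0.034,0,0,0,0.085]
    - [0.028,0,0.034,0,0,0,0.085]
    - [0.028,0,0.034,0,0,0,0.085]
    - [0.028,0,0.034,0,0,0,0.085]
    - [0.028,0,0.034,0,0,0,0.085]
    - [0.028,0,0.034,0,0,0,0.085]

```text
clock: 1.15
position: [446.6, 185.6, 227.8]
ee_rot: [0.403, -0.581, 0.583, -0.399]
contact_force: [0.7, 0.6, -0.9]
gripper_width: 84.9
```

Call:
play_rows:
  series:
    - [0.024,0,0.028,0,0,0,0.0]
    - [0.024,0,0.028,0,0,0,0.0]
    - [0,0,0,0,0,0,0.0]
    - [0,0,0,0,0,0,0.0]

```text
clock: 1.55
position: [483.7, 112.9, 227.3]
ee_rot: [0.401, -0.583, 0.585, -0.396]
contact_force: [-0.5, -0.3, 0.3]
gripper_width: 27.9
```

Run:
```python
from h import *
w=grab('wrist','w1.png'); np.save('pics/w1.npy',w,allow_pickle=True); print(read_state()['position'],proj(w,[[481,121,47],[481,121,92],[521,121,10]]))
```

```text
[483.48816156 113.22283276 227.27510134] [[315.07355173 175.83607061]
 [314.3486229  189.08556569]
 [302.18797712 134.51932234]]
```

View pics/w1.png

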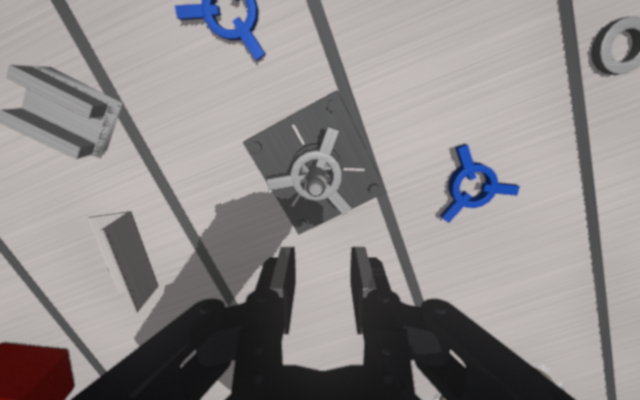

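The wrist view shows the washer ring at (316,176), with ear tips near (331,130), (345,211) and (268,184). The scribes are at (297,134), (354,169) and (293,203), and the blue washers sit well clear.

Run:
```python
from h import *
w=np.load('pics/w1.npy',allow_pickle=True).item()
g=cv2.cvtColor(w['color'],cv2.COLOR_RGB2GRAY)
m=np.zeros_like(g); cv2.fillPoly(m,[np.array([[250,143],[336,97],[376,190],[300,230]])],255)
b=((g>115)&(m>0)).astype(np.uint8)
n,l,st,c=cv2.connectedComponentsWithStats(b)
big=None
for i in range(1,n):
    if st[i,4]>12: print(st[i],c[i].round(1), plane(w,c[i],10)[:2].round(1))
i=1+np.argmax(st[1:,4]); ys,xs=np.where(l==i)
P=np.array([plane(w,(x,y),47)[:2] for x,y in zip(xs,ys)])
for C in (np.array([481,121.]),):
    for k in range(5):
        d=P-C; r=np.hypot(*d.T); s=(r>20)&(r<28); 
        cc=cv2.minEnclosingCircle(P.astype(np.float32))
    print('enclosing',cc)
    C=np.array(cc[0]); d=P-C; r=np.hypot(*d.T); a=np.degrees(np.arctan2(d[:,1],d[:,0]))
    h=np.histogram(a[(r>33)&(r<54)],36,(-180,180))[0]; print(h)
    a3=a[(r>33)&(r<54)]; z=np.exp(3j*np.radians(a3)).mean(); print('washer yaw mod120',np.degrees(np.angle(z))/3,abs(z))
print(g[100:110,300:310].mean(), np.percentile(g[m>0],[5,25,50,75,95]))
```

```text
[291 124  14  21 100] [297.7 133.8] [523.6 125.3]
[ 271  127   78   83 2063] [316.8 172.8] [474.3 122.1]
[343 167  22   5  83] [353.4 169. ] [463.2  81.3]
enclosing ((483.22698974609375, 117.96138763427734), 48.55747604370117)
[ 34  85  27   0   0   0   0   0   0   0   0   0   3 105  83   0   0   0
   0   0   0   0   0   0   0  51  88  16   0   0   0   0   0   0   0   0]
washer yaw mod120 -41.08639382990177 0.9510270567239406
157.48 [ 58.  87.  91. 109. 166.]
```

Call:
play_rows:
  series:
    - [0.021,0,0.019,0,0,0,0.0]
    - [0.021,0,0.019,0,0,0,0.0]
    - [0,0.04,0,0,0,0,0.0]
    - [0,0.04,0,0,0,0,0.0]
    - [0,0.04,0,0,0,0,0.0]
    - [0,0.02,0,0,0,0,0.0]
    - [0,0,0,0,0,0,0.0]

```text
clock: 2.3
position: [504.5, 66.4, 85.6]
ee_rot: [0.403, -0.579, 0.583, -0.403]
contact_force: [-0.8, -0.1, -0.1]
gripper_width: 0.3
```

Call:
play_rows:
  series:
    - [0.006,0,0.002,0,0,0,0.0]
    - [0,0.025,0,0,0,0,0.0]
    - [0,0.02,0,0,0,0,0.0]
    - [0,0.01,0,0,0,0,0.0]
    - [0,0,0,0,0,0,0.0]

```text
clock: 2.8
position: [509.3, 63.8, 36.0]
ee_rot: [0.4, -0.577, 0.582, -0.41]
contact_force: [-0.0, 0.5, 0.1]
gripper_width: -0.1
```

Run:
```python
from h import *
s=read_state(); print(s['position'],s['contact_force'],R.from_quat(s['ee_rot']).as_matrix().round(3))
w=grab('wrist','w2.png')
```

```text
[509.32762959  63.79574398  35.98114931] [-0.02957722  0.46620983  0.06683763] [[-0.343  0.016  0.939]
 [-0.939  0.001 -0.343]
 [-0.007 -1.     0.015]]
```

View pics/w2.png

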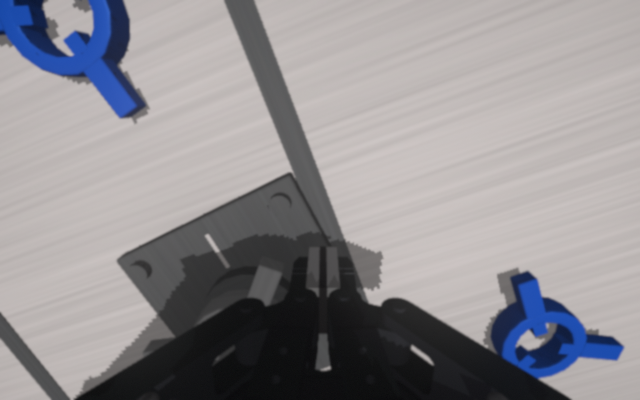

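Call:
play_rows:
  series:
    - [0,0.007,0,0,0,0,0.0]
    - [-0.006,0,0.001,0,0,0,0.0]
    - [-0.006,0,0.001,0,-0.03,0,0.0]
    - [-0.006,0,0.001,0,-0.05,0,0.0]
    - [-0.006,0,0.001,0,-0.05,0,0.0]
    - [-0.006,0,0,0,-0.05,0,0.0]
    - [-0.005,0,0,0,-0.05,0,0.0]
    - [0,0,0,0,0,0,0.0]

```text
clock: 3.65
position: [529.5, 101.1, 35.2]
ee_rot: [0.465, -0.52, 0.53, -0.483]
contact_force: [0.2, -1.0, 0.2]
gripper_width: 0.3
```

Run:
```python
from h import *
s=read_state(); print(s['position'],s['contact_force'],R.from_quat(s['ee_rot']).as_matrix().round(3))
w=grab('wrist','w3.png'); t=grab('top')
np.save('pics/t3.npy',t,allow_pickle=True)
a=cv2.resize(w['color'][180:400,120:440],(640,440)); b=cv2.resize(t['color'][205:260,250:305],(440,440),interpolation=2)
cv2.imwrite('pics/c3.png',cv2.resize(np.hstack([a,b]),(800,326))[:,:,::-1])
```

```text
[529.49242492 101.06343427  35.23260634] [ 0.24187316 -0.95706752  0.22137998] [[-0.102  0.029  0.994]
 [-0.995  0.006 -0.102]
 [-0.009 -1.     0.028]]
```

View pics/c3.png

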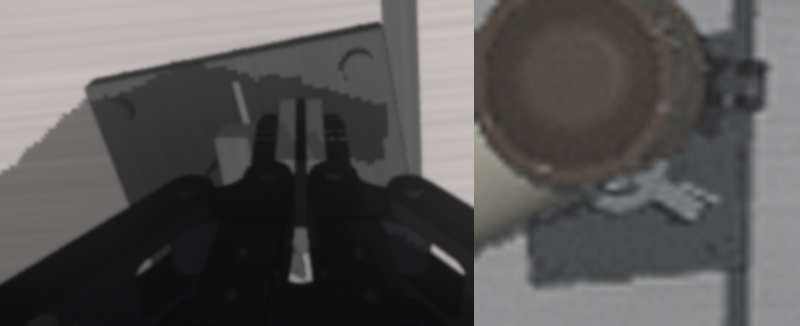

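Run:
```python
from h import *
w=grab('wrist'); np.save('pics/w3.npy',w,allow_pickle=True)
f=lambda x,y:(120+x*.675,180+y*.675)
C=np.array([481.5,120.5])
for nm,p in(('sc far',(235,83)),('sc near',(246,122))): print(nm,plane(w,f(*p),10)[:2])
for z in(47,37):
    a=plane(w,f(218,137),z)[:2]; b=plane(w,f(249,139),z)[:2]; m=(a+b)/2
    print(z,'width',np.linalg.norm(a-b),'mid',m,'r',np.linalg.norm(m-C),'ang',np.degrees(np.arctan2(*(m-C)[::-1])))
```

```text
sc far [533.94761833 125.98008249]
sc near [516.66013289 124.06587664]
47 width 9.819329168674262 mid [531.34930447 121.66604174] r 49.862940236285 ang 1.33998036733048
37 width 10.5591809441748 mid [525.56727932 123.94838866] r 44.201996459605056 ang 4.474437822207952
```

Call:
play_rows:
  series:
    - [0,0.006,0,0,0,0,0.0]
    - [-0.003,0,0,0,0,0,0.0]
    - [-0.003,0,0,0,-0.03,0,0.0]
    - [-0.003,0,0,0,-0.03,0,0.0]
    - [0,0,0,0,0,0,0.0]

```text
clock: 4.3
position: [529.6, 109.2, 28.3]
ee_rot: [0.481, -0.505, 0.516, -0.498]
contact_force: [0.3, -0.1, -0.2]
gripper_width: -0.2
```

Call:
play_rows:
  series:
    - [-0.003,0,0,0,0,0,0.0]
    - [0,0,0,0,0,0,0.0]

```text
clock: 4.5
position: [529.2, 110.7, 28.2]
ee_rot: [0.483, -0.504, 0.516, -0.496]
contact_force: [2.1, -3.8, -0.3]
gripper_width: -0.2
```

Call:
play_rows:
  series:
    - [0.012,0,0,0,0,0,0.0]
    - [0,-0.04,0,0,0,0,0.085]
    - [0,-0.05,0,0,0,0,0.085]
    - [0,-0.05,0,0,0,0,0.085]
    - [0,-0.02,0,0,0,0,0.085]
    - [0,0,0,0,0,0,0.085]

```text
clock: 5.1
position: [523.6, 95.1, 192.6]
ee_rot: [0.484, -0.506, 0.515, -0.495]
contact_force: [-0.0, -0.2, 0.2]
gripper_width: 72.4
```

Run:
```python
from h import *
w=grab('wrist'); np.save('pics/w4.npy',w,allow_pickle=True); s=read_state(); print(s['position'],R.from_quat(s['ee_rot']).as_matrix().round(3))
u,v=proj(w,[481.5,120.5,37])[0].astype(int); print(u,v)
x0=max(u-70,0);y0=max(v-60,0); print(x0,y0)
cv2.imwrite('pics/c4.png',cv2.resize(w['color'][y0:y0+120,x0:x0+160],(800,600),interpolation=2)[:,:,::-1])
```

```text
[523.00345607  94.93588389 191.30133516] [[-0.043  0.019  0.999]
 [-0.999 -0.    -0.043]
 [-0.001 -1.     0.019]]
299 222
229 162
```

View pics/c4.png

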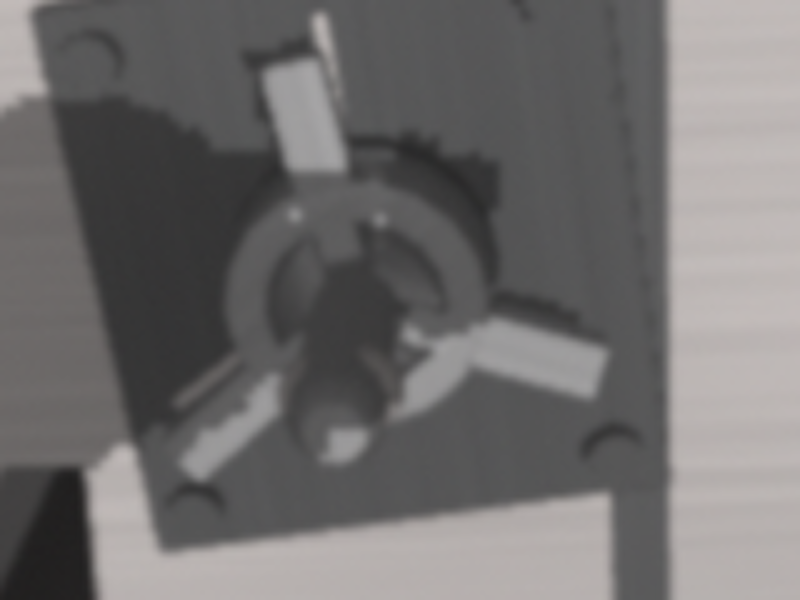

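Run:
```python
from h import *
w=np.load('pics/w4.npy',allow_pickle=True).item()
f=lambda x,y:(229+x/5,162+y/5)
E=[((263,68),(322,55)),((608,350),(597,397)),((178,465),(205,483))]
for z in (47,37):
    T=np.array([(plane(w,f(*a),z)[:2]+plane(w,f(*b),z)[:2])/2 for a,b in E])
    d=[np.linalg.norm(T[i]-T[j]) for i,j in((0,1),(1,2),(0,2))]
    c=T.mean(0); print(z,'sides (90 expected)',np.round(d,1),'c',c,'ang',[np.degrees(np.arctan2(*(t-c)[::-1])).round(1) for t in T])
print('scribes',[plane(w,f(*p),10)[:2] for p in((319,15),(340,95),(178,405),(240,358))])
print('rod tip',plane(w,f(345,440),92), 'expect ring c')
```

```text
47 sides (90 expected) [86.5 85.2 88.6] c [483.771936   117.97045355] ang [np.float64(11.1), np.float64(-108.6), np.float64(133.2)]
37 sides (90 expected) [89.5 88.2 91.6] c [479.61760457 118.8696792 ] ang [np.float64(11.1), np.float64(-108.6), np.float64(133.2)]
scribes [array([534.45253303, 126.15238087]), array([517.17731051, 122.94356362]), array([446.98571578, 164.00046775]), array([457.88479361, 149.11895228])]
rod tip [478.77801617 118.32411148  92.        ] expect ring c
```

Call:
play_rows:
  series:
    - [0.036,0,0.018,0,0,0,0.085]
    - [0.036,0,0.018,0,0,0,0.085]
    - [0.036,0,0.018,0,0,0,0.085]
    - [0.036,0,0.018,0,0,0,0.085]
    - [0.036,0,0.018,0,0,0,0.085]
    - [0.036,0,0.018,0,0,0,0.085]
    - [0.036,0,0.018,0,0,0,0.085]
    - [0.036,0,0.018,0,0,0,0.085]
    - [0,0,0,0,0,0,0.085]
    - [0,0,0,0,0,0,0.085]

```text
clock: 6.15
position: [649.4, -210.7, 167.2]
ee_rot: [-0.492, 0.516, -0.505, 0.486]
contact_force: [1.2, 1.3, 0.1]
gripper_width: 85.1
```

Run:
```python
from h import *
w=grab('wrist','w5.png'); np.save('pics/w5.npy',w,allow_pickle=True); s=read_state(); print(s['position'],R.from_quat(s['ee_rot']).as_matrix().round(3))
print(proj(w,[[655,-200,32]]))
t=grab('top'); np.save('pics/t5.npy',t,allow_pickle=True); sc=grab('scene'); np.save('pics/s5.npy',sc,allow_pickle=True)
b=cv2.resize(sc['color'][140:215,330:430],(533,400),interpolation=2); a=cv2.resize(t['color'][195:270,235:285],(267,400),interpolation=2)
cv2.imwrite('pics/c5.png',np.hstack([a,b])[:,:,::-1])
```

```text
[ 649.04493862 -210.35110862  166.81288828] [[-0.042 -0.018  0.999]
 [-0.999  0.006 -0.042]
 [-0.005 -1.    -0.019]]
[[311.4731898  175.60841787]]
```

View pics/w5.png

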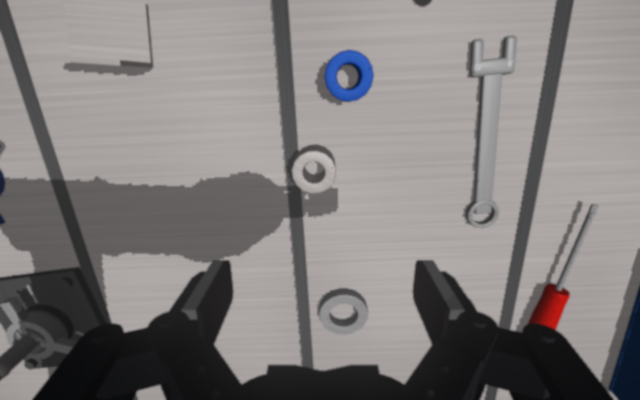

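View pics/c5.png

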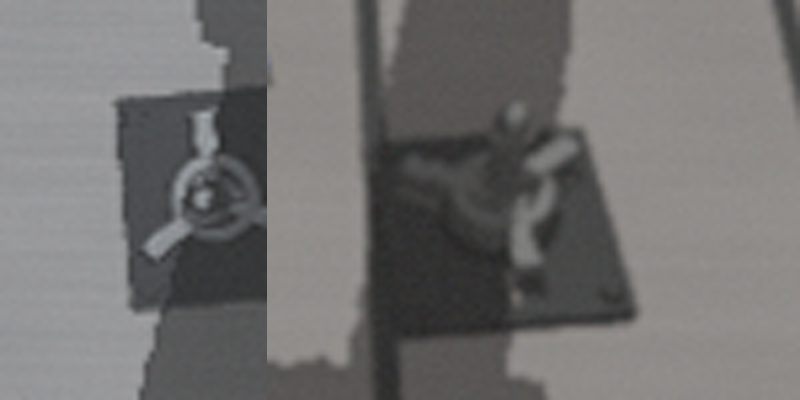

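The wrist view shows the grey collar at (315,170), the blue tube at (349,76) and the spacer at (343,313). The crop shows the ears lying over the scribed lines.

Run:
```python
from h import *
w=np.load('pics/w5.npy',allow_pickle=True).item();t=np.load('pics/t5.npy',allow_pickle=True).item();sc=np.load('pics/s5.npy',allow_pickle=True).item()
o1,d1=ray(t,(273,216));o2,d2=ray(sc,(378.4,189.1)); k=np.linalg.lstsq(np.c_[d1,-d2],o2-o1,rcond=None)[0]; print('ear tip',o1+d1*k[0],o2+d2*k[1])
g=cv2.cvtColor(w['color'],cv2.COLOR_RGB2GRAY); c=g[140:205,285:345]
b=cv2.medianBlur(c,3)
h=cv2.HoughCircles(cv2.resize(b,None,fx=4,fy=4,interpolation=2),cv2.HOUGH_GRADIENT,1,40,param1=80,param2=20,minRadius=60,maxRadius=110)
print(h)
for x,y,r in h[0][:3]:
    p=(285+x/4,140+y/4); q=plane(w,p,32); q2=plane(w,(p[0]+r/4,p[1]),32); print(p,q,'R',np.linalg.norm(q-q2))
n=(285+27,140+28)
# rod tip in same frame for reference: bias check
```

```text
ear tip [531.94193384 129.03559062  36.77192263] [531.88049793 128.21362475  36.66452268]
[[[111.5 127.5  82.9]
  [116.5  87.5  69.6]]]
(np.float32(312.875), np.float32(171.875)) [ 658.39488839 -201.43005513   32.        ] R 18.413685656331293
(np.float32(314.125), np.float32(161.875)) [ 667.44250224 -203.0029325    32.        ] R 15.292128085669962
```

Call:
play_rows:
  series:
    - [-0.009,0,0.008,0.018,0,-0.005,0.085]
    - [0,0.03,0,0,0,0,0.085]
    - [0,0.03,0,0,0,0,0.085]
    - [0,0.015,0,0,0,0,0.085]
    - [0,0,0,0,0,0,0.085]
    - [0,0,0,0,0,0,0.085]

```text
clock: 6.9
position: [662.4, -190.7, 96.7]
ee_rot: [0.489, -0.503, 0.512, -0.496]
contact_force: [-0.3, 0.0, 0.4]
gripper_width: 84.9
```

Run:
```python
from h import *
w=grab('wrist'); np.save('pics/w6.npy',w,allow_pickle=True); s=read_state(); print(s['position'],R.from_quat(s['ee_rot']).as_matrix().round(3))
u,v=proj(w,[656,-201,32])[0].astype(int); print(u,v)
x0=u-80;y0=max(v-60,0); print(x0,y0)
cv2.imwrite('pics/c6.png',cv2.resize(w['color'][y0:y0+120,x0:x0+160],(800,600),interpolation=2)[:,:,::-1])
```

```text
[ 662.42248036 -190.60237586   96.87317727] [[-0.029  0.016  0.999]
 [-1.    -0.002 -0.029]
 [ 0.002 -1.     0.016]]
337 222
257 162
```

View pics/c6.png

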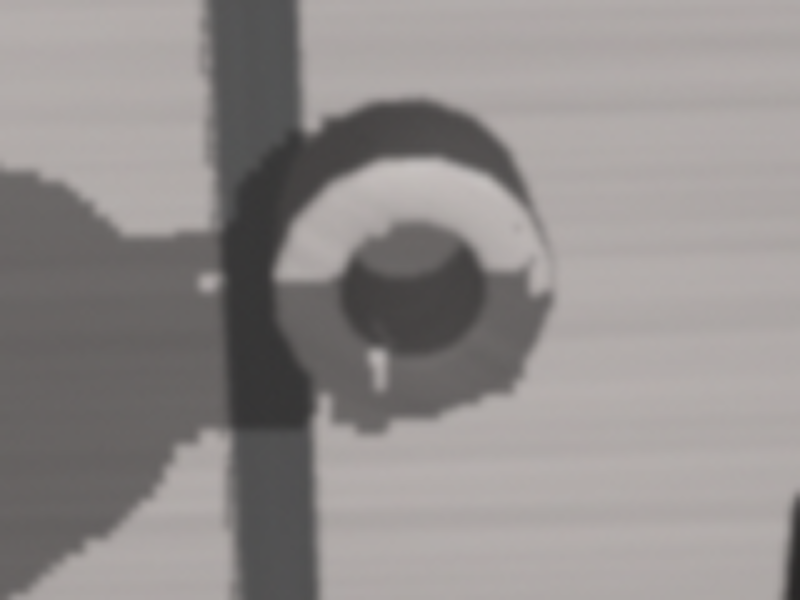

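The collar's top face is centred at crop (414,288), full image (339.8,219.6).

Run:
```python
from h import *
w=np.load('pics/w6.npy',allow_pickle=True).item(); s=read_state()
f=lambda x,y:(257+x/5,162+y/5)
c=plane(w,f(414,288),32); print(c,'bore',np.linalg.norm(plane(w,f(340,288),32)-plane(w,f(487,288),32)))
print('tool shift xz to collar',totool(c-s['position'],s))
w=np.load('pics/w4.npy',allow_pickle=True).item()
```

```text
[ 658.12760843 -202.3216821    32.        ] bore 20.53561698971534
tool shift xz to collar [11.7257179  64.82337253 -4.9754503 ]
```

Call:
play_rows:
  series:
    - [0.006,0,-0.003,-0.008,0,0,0.085]
    - [0,0,0,0,0,0,0.085]
    - [0,0,0,0,0,0,0.085]
    - [0,0,0,0,0,0,0.085]

```text
clock: 7.35
position: [661.1, -196.7, 101.2]
ee_rot: [0.49, -0.503, 0.511, -0.496]
contact_force: [0.2, -0.0, -0.0]
gripper_width: 84.8
```

```bash
cat > d.py <<'E'
from h import *
import sys
s=read_state(); T=np.array([float(a) for a in sys.argv[1:4]])
M=R.from_quat(s['ee_rot']).as_matrix()
print(s['position'].round(1),'shift',totool(T-s['position'],s).round(1),'tilt wx',-M[2,2].round(3),'wz',M[2,0].round(3),'yaw of z',np.degrees(np.arctan2(M[1,2],M[0,2])).round(1),'F',s['contact_force'].round(1),s['gripper_width'])
E
python3 d.py 658.1 -202.3 10
```

```text
[ 661.1 -196.7  101.2] shift [ 5.4 91.2 -4.1] tilt wx -0.014 wz 0.003 yaw of z -1.6 F [ 0.2 -0.  -0. ] 84.76699383292981
```

Call:
play_rows:
  series:
    - [0.005,0.02,-0.005,-0.014,0,0,0.085]
    - [0,0.02,0,0,0,0,0.085]
    - [0,0.02,0,0,0,0,0.085]
    - [0,0.01,0,0,0,0,0.085]
    - [0,0,0,0,0,0,0.085]
    - [0,0,0,0,0,0,0.085]

```text
clock: 7.95
position: [655.2, -203.6, 26.9]
ee_rot: [0.493, -0.507, 0.508, -0.492]
contact_force: [0.3, -0.4, -0.1]
gripper_width: 84.9
```

```bash
python3 d.py 658.1 -202.3 10
```

```text
[ 655.2 -203.6   26.9] shift [-1.4 16.9  2.9] tilt wx 0.001 wz 0.002 yaw of z -1.7 F [ 0.3 -0.4 -0.1] 84.89057626900161
```

Call:
play_rows:
  series:
    - [-0.001,0.008,0.003,0,0,0,0.085]
    - [0,0.007,0,0,0,0,0.085]
    - [0,0,0,0,0,0,0.085]
    - [0,0,0,0,0,0,0.085]

```text
clock: 8.35
position: [660.1, -202.8, 12.8]
ee_rot: [0.493, -0.506, 0.509, -0.493]
contact_force: [-0.2, 0.5, 0.4]
gripper_width: 84.6
```

```bash
python3 d.py 658.1 -202.3 10
```

```text
[ 660.1 -202.8   12.8] shift [-0.4  2.8 -2. ] tilt wx -0.003 wz 0.003 yaw of z -1.7 F [-0.2  0.5  0.4] 84.56867708411919
```

Call:
play_rows:
  series:
    - [0,0.002,-0.003,0,0,0,0.03]
    - [0,0,0,0,0,0,0.03]
    - [0,0,0,0,0,0,0.03]
    - [0,0,0,0,0,0,0.03]
    - [0,0,0,0,0,0,0.03]
    - [0,0,0,0,0,0,0.03]
    - [0,0,0,0,0,0,0.03]

```text
clock: 9.05
position: [657.4, -202.6, 12.0]
ee_rot: [0.492, -0.505, 0.509, -0.493]
contact_force: [0.5, -0.3, 0.2]
gripper_width: 38.1
```

```bash
python3 d.py 658.1 -202.3 10
```

```text
[ 657.4 -202.6   12. ] shift [-0.3  2.   0.7] tilt wx -0.005 wz 0.003 yaw of z -1.7 F [ 0.5 -0.3  0.2] 38.144061667498285
```

Call:
play_rows:
  series:
    - [0,-0.03,0,0,0,0,0.03]
    - [0,-0.04,0,0,0,0,0.03]
    - [0,-0.04,0,0,0,0,0.03]
    - [0,-0.02,0,0,0,0,0.03]
    - [0,0,0,0,0,0,0.03]
    - [0,0,0,0,0,0,0.03]

```text
clock: 9.65
position: [654.1, -201.9, 141.6]
ee_rot: [-0.494, 0.508, -0.507, 0.491]
contact_force: [0.9, 1.1, -0.8]
gripper_width: 38.4
```

Call:
play_rows:
  series:
    - [-0.031,0,-0.023,0,0,0,0.03]
    - [-0.031,0,-0.023,0,0,0,0.03]
    - [-0.031,0,-0.023,0,0,0,0.03]
    - [-0.031,0,-0.023,0,0,0,0.03]
    - [-0.031,0,-0.023,0,0,0,0.03]
    - [-0.031,0,-0.023,0,0,0,0.03]
    - [-0.031,0,-0.023,0,0,0,0.03]
    - [0,0,0,0,0,0,0.03]
    - [0,0,0,0,0,0,0.03]

```text
clock: 10.55
position: [484.3, 25.2, 124.2]
ee_rot: [-0.501, 0.516, -0.501, 0.481]
contact_force: [0.0, -0.3, -0.5]
gripper_width: 38.3
```

```bash
python3 d.py 480 119 150
```

```text
[484.3  25.2 124.2] shift [-93.4 -26.1  -8.6] tilt wx 0.036 wz 0.006 yaw of z -2.1 F [ 0.  -0.3 -0.5] 38.33177330357345
```

Call:
play_rows:
  series:
    - [-0.015,-0.01,0,0.018,0,0.003,0.03]
    - [-0.015,0,0,0,0,0,0.03]
    - [0,0,0,0.008,0,0,0.03]
    - [0,0,0,0,0,0,0.03]
    - [0,0,0,0,0,0,0.03]

```text
clock: 11.05
position: [485.4, 53.8, 129.6]
ee_rot: [-0.496, 0.513, -0.507, 0.484]
contact_force: [0.3, -0.4, -1.2]
gripper_width: 38.0
```

```bash
python3 d.py 480 119 150
python3 - <<'E'
from h import *
w=grab('wrist'); np.save('pics/w7.npy',w,allow_pickle=True)
s=read_state(); p=s['position']; print(proj(w,[p+[0,0,20],[480,119,92]]))
cv2.imwrite('pics/w7.png',cv2.resize(w['color'][140:300,160:376],(800,593),interpolation=2)[:,:,::-1])
E
```

```text
[485.4  53.8 129.6] shift [-64.8 -20.7  -8.3] tilt wx 0.017 wz 0.007 yaw of z -2.3 F [ 0.3 -0.4 -1.2] 37.991337004187145
[[323.94005954 285.11076529]
 [218.17551911 240.46233466]]
```

View pics/w7.png

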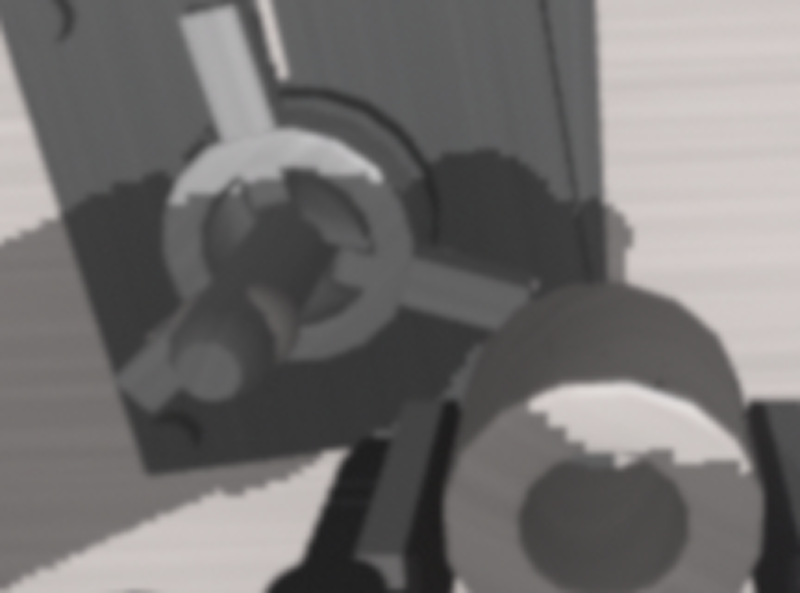

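The rod tip is at crop (209,371), full image (216.4,240.2). The collar's bore centre is at crop about (604.5,532), full image (323.2,283.6).

Run:
```python
from h import *
w=np.load('pics/w7.npy',allow_pickle=True).item(); s=read_state(); p=s['position']
f=lambda x,y:(160+x/3.704,140+y/3.704)
rod=plane(w,f(209,371),92)
print('rod',rod,'tip dia',np.linalg.norm(plane(w,f(172,371),92)-plane(w,f(245,371),92)))
for dz in(18,20,22):
    zt=p[2]+dz; c=plane(w,f(604.5,532),zt)
    print(dz,'collar',c,'bore',np.linalg.norm(plane(w,f(519,532),zt)-plane(w,f(690,532),zt)),'off tool',totool(c-p,s),'need world',(rod-c)[:2],'target TCP',(p+rod-c)[:2])
```

```text
rod [480.25323587 120.0557136   92.        ] tip dia 12.25829872629313
18 collar [484.67388337  53.97908109 147.60536439] bore 20.864749969925807 off tool [ -0.19194626 -17.9883688   -0.93320223] need world [-4.4206475  66.07663251] target TCP [480.86672652 119.71992911]
20 collar [486.08276892  53.94125468 149.60536439] bore 20.525455247229132 off tool [ -0.19793351 -20.01217348   0.44177709] need world [-5.82953305 66.11445892] target TCP [479.45784097 119.75775552]
22 collar [487.49165447  53.90342826 151.60536439] bore 20.186160524532443 off tool [ -0.20392076 -22.03597816   1.81675641] need world [-7.2384186  66.15228534] target TCP [478.04895541 119.79558194]
```

Call:
play_rows:
  series:
    - [-0.02,0,-0.002,0.008,0,0.004,0.03]
    - [-0.02,0,-0.002,0,0,0,0.03]
    - [-0.015,0,0,0,0,0,0.03]
    - [-0.005,0,0,0,0,0,0.03]
    - [0,0,0,0,0,0,0.03]
    - [0,0,0,0,0,0,0.03]

```text
clock: 11.7
position: [484.0, 113.2, 128.1]
ee_rot: [-0.492, 0.513, -0.509, 0.485]
contact_force: [0.1, 0.6, -0.5]
gripper_width: 38.0
```

```bash
python3 d.py 480 119.8 130
```

```text
[484.  113.2 128.1] shift [-6.4 -1.8 -4.3] tilt wx 0.012 wz 0.004 yaw of z -2.6 F [ 0.1  0.6 -0.5] 38.001881981261555
```

Call:
play_rows:
  series:
    - [-0.006,0,-0.004,0.01,0,0.004,0.03]
    - [0,0,0,0,0,0,0.03]
    - [0,0,0,0,0,0,0.03]

```text
clock: 12.0
position: [479.7, 118.6, 128.0]
ee_rot: [-0.489, 0.512, -0.511, 0.488]
contact_force: [0.4, 0.4, -0.6]
gripper_width: 38.0
```

```bash
python3 d.py 480 119.8 130
```

```text
[479.7 118.6 128. ] shift [-1.3 -2.   0.3] tilt wx 0.001 wz 0.0 yaw of z -2.7 F [ 0.4  0.4 -0.6] 37.984616245593855
```

Call:
play_rows:
  series:
    - [-0.001,0.008,0,0,0,0,0.03]
    - [0,0.008,0,0,0,0,0.03]
    - [0,0.006,0,0,0,0,0.03]
    - [0,0,0,0,0,0,0.03]
    - [0,0,0,0,0,0,0.03]

```text
clock: 12.5
position: [479.2, 119.0, 103.5]
ee_rot: [-0.489, 0.512, -0.511, 0.487]
contact_force: [0.1, 0.6, -0.8]
gripper_width: 38.1
```

```bash
python3 d.py 480 119.8 92
```

```text
[479.2 119.  103.5] shift [-0.9 11.5  0.7] tilt wx 0.003 wz 0.001 yaw of z -2.7 F [ 0.1  0.6 -0.8] 38.05813221721921
```

Call:
play_rows:
  series:
    - [-0.001,0.003,0.0005,0,0,0,0.03]
    - [0,0.003,0,0,0,0,0.03]
    - [0,0.003,0,0,0,0,0.03]
    - [0,0,0,0,0,0,0.03]

```text
clock: 12.9
position: [480.2, 120.2, 94.0]
ee_rot: [-0.489, 0.512, -0.511, 0.487]
contact_force: [-0.1, 0.9, -0.9]
gripper_width: 38.5
```

```bash
python3 d.py 480 119.8 92
```

```text
[480.2 120.2  94. ] shift [ 0.4  2.  -0.2] tilt wx 0.002 wz 0.001 yaw of z -2.7 F [-0.1  0.9 -0.9] 38.494454496625764
```

Call:
play_rows:
  series:
    - [0,0.005,0,0,0,0,0.03]
    - [0,0.006,0,0,0,0,0.03]
    - [0,0.006,0,0,0,0,0.03]
    - [0,0.006,0,0,0,0,0.03]

```text
clock: 13.3
position: [480.3, 119.9, 75.5]
ee_rot: [0.489, -0.511, 0.511, -0.488]
contact_force: [-4.0, 0.6, 8.9]
gripper_width: 38.2
```

```bash
python3 d.py 480 119.8 50
```

```text
[480.3 119.9  75.5] shift [ 0.1 25.5 -0.3] tilt wx 0.001 wz 0.002 yaw of z -2.6 F [-4.   0.6  8.9] 38.15924136081063
```

Call:
play_rows:
  series:
    - [0,0.006,-0.0005,0,0,0,0.03]
    - [0,0.006,0,0,0,0,0.03]
    - [0,0.006,0,0,0,0,0.03]
    - [0,0.005,0,0,0,0,0.03]

```text
clock: 13.7
position: [480.1, 120.2, 56.3]
ee_rot: [0.489, -0.51, 0.511, -0.489]
contact_force: [-0.6, -1.0, 1.2]
gripper_width: 38.3
```

```bash
python3 d.py 480 119.8 50
```

```text
[480.1 120.2  56.3] shift [ 0.3  6.3 -0.1] tilt wx -0.002 wz 0.002 yaw of z -2.4 F [-0.6 -1.   1.2] 38.316300876180726
```

Call:
play_rows:
  series:
    - [0,0.004,0,0,0,0,0.03]
    - [0,0.003,0,0,0,0,0.03]
    - [0,0.003,0,0,0,0,0.03]
    - [0,0,0,0,0,0,0.03]

```text
clock: 14.1
position: [480.6, 120.5, 50.6]
ee_rot: [0.49, -0.508, 0.511, -0.49]
contact_force: [0.3, -0.9, -1.3]
gripper_width: 37.9
```

Call:
play_rows:
  series:
    - [0,0.003,0,0,0,0,0.03]
    - [0,0.003,0,0,0,0,0.03]

```text
clock: 14.3
position: [480.7, 120.5, 49.6]
ee_rot: [0.491, -0.507, 0.511, -0.49]
contact_force: [-13.7, 0.8, 34.6]
gripper_width: 38.0
```

Call:
play_rows:
  series:
    - [0,0,0,0,0,0,0.03]
    - [0,0,0,0,0,0,0.085]
    - [0,0,0,0,0,0,0.085]
    - [0,0,0,0,0,0,0.085]
    - [0,0,0,0,0,0,0.085]
    - [0,0,0,0,0,0,0.085]
    - [0,0,0,0,0,0,0.085]

```text
clock: 15.0
position: [481.5, 120.8, 48.8]
ee_rot: [0.491, -0.507, 0.511, -0.491]
contact_force: [0.8, -0.7, -0.2]
gripper_width: 85.1
```

```bash
python3 d.py 480 119.8 50
```

```text
[481.5 120.8  48.8] shift [ 1.1 -1.2 -1.5] tilt wx -0.004 wz 0.004 yaw of z -2.1 F [ 0.8 -0.7 -0.2] 85.09833495954345
```

Now I'll retreat straight up, then move off toward +z of the tool and to the side for a final look.

Call:
play_rows:
  series:
    - [0,-0.03,0,0,0,0,0.085]
    - [0,-0.04,0,0,0,0,0.085]
    - [0,-0.04,0,0,0,0,0.085]
    - [0,-0.03,0,0,0,0,0.085]
    - [0.02,0,0.02,0,0,0,0.085]
    - [0.01,0,0.015,0,0,0,0.085]
    - [0,0,0,0,0,0,0.085]
    - [0,0,0,0,0,0,0.085]

```text
clock: 15.8
position: [515.4, 89.1, 194.4]
ee_rot: [0.492, -0.507, 0.511, -0.49]
contact_force: [-1.2, -0.5, 0.7]
gripper_width: 84.6
```

```bash
python3 d.py 480 119.8 50
python3 - <<'E'
from h import *
w=grab('wrist'); np.save('pics/w8.npy',w,allow_pickle=True); sc=grab('scene'); np.save('pics/s8.npy',sc,allow_pickle=True)
P=[[480,120,70],[480,120,92],[480,120,38]]; q=proj(w,P); print(q,proj(sc,P))
u,v=q[0].astype(int);a=w['color'][max(v-80,0):max(v-80,0)+140,max(u-70,0):max(u-70,0)+140]; print(max(u-70,0),max(v-80,0))
b=sc['color'][135:215,330:410]
cv2.imwrite('pics/c8.png',np.hstack([cv2.resize(i,(400,400),interpolation=2) for i in(a,b)])[:,:,::-1])
E
```

```text
[515.4  89.1 194.4] shift [-30.2 144.1 -36.9] tilt wx -0.003 wz 0.006 yaw of z -2.1 F [-1.2 -0.5  0.7] 84.60489026227452
[[289.45889753 226.24536701]
 [287.07562007 236.98309009]
 [292.37683207 213.10484641]] [[375.07993191 165.90725425]
 [376.04571088 159.97877091]
 [373.73476405 174.17105312]]
219 146
```

View pics/c8.png

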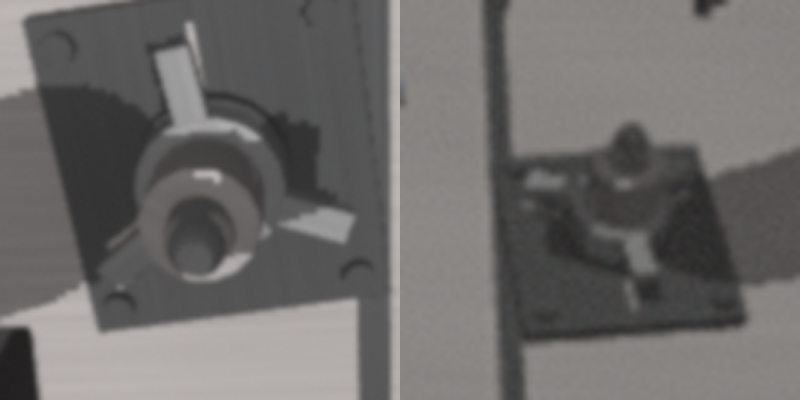

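The collar sits on the rod inside the washer at crop (201,225), with the rod tip standing well above its top. The washer's ears lie over the scribes. A quick height check, then hand in.

Run:
```python
from h import *
w=np.load('pics/w8.npy',allow_pickle=True).item()
f=lambda x,y:(219+x/2.857,146+y/2.857)
for z in(70,90,112): print(z,'dia',np.linalg.norm(plane(w,f(139,222),z)-plane(w,f(264,222),z)),plane(w,f(201,224),z)[:2])
print(read_state()['contact_force']); print(job_done())
```

```text
70 dia 39.48377728743221 [481.81556006 119.96957317]
90 dia 36.52662474820887 [490.54850611 117.53277196]
112 dia 33.273756955063185 [500.15474676 114.85229062]
[-0.92538999 -0.74457481 -0.85755988]
the job is handed in; nothing more can be done
None
```

The washer is home on the seat, the collar is down on the shaft's shoulder, and I handed the job in at about 16 s of the 51 s allowed.

**Washer:** I pushed one ear round about 50° with the shut fingertips until the tabs dropped into the keyways.
- After the drop, the push force rose to about 4 N, so it no longer turns freely.
- The ear tip measured 36.8 mm high in two views; 37 mm is expected when home.
- It came to rest about 5° past the scribed lines, which is about the full keyway slack.

**Collar:** I gripped the plain grey collar, put it over the rod and pushed it past the balls.
- The balls resisted with about 9 N, then the force fell away.
- It stopped on the shoulder at the expected height, with the push reaching about 35 N there.
- After release, the collar's top face measured 39.5 mm across when taken at 70 mm high (real size 40 mm), centred within 2 mm of the rod.

**Checks that disagreed:** the wrist and top cameras differed by 2 to 4 mm, within what the grip and the fit could take. I re-measured from close by before the grasp and the insertion. The arm finished clear of everything. I moved nothing else on purpose, but I did not recheck the other objects' positions at the end.

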